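# Zero the shorted channel of the kiln thermometer

## Robot

A 6-joint arm with a two-finger parallel gripper is mounted at the origin on the work surface; the furniture and walls round the work are solid. World frame = base frame: x ahead of the robot, y to its left, z up, the work surface at z = 0. Lengths are in mm, angles in rad, forces in N, time in s.
With the tool pointing down it reaches from about 400 to 925 mm from the base axis. Payload 12.5 kg.
Tool frame: the origin (TCP) lies at the very end of the fingers, on their centre line; the grasp point (between the pads) lies 19 mm behind it; z points along the fingers, y is the line along which they close (so a half turn about z gives the same grasp; the last joint's range is limited). The gripper opens to 95 mm and grips with 3 to 60 N. Pads are 20 mm wide; open, the fingers measure 119 mm over their backs; the gripper's body (75 mm by 180 mm) begins 59 mm behind the grasp point.
Start: joints at [1.117, 0.491, 1.559, -0, 1.092, -0.106], TCP at [213.003, 587.602, 214.661] pointing down, gripper open.
Joint ranges: [-3.1, 3.1], [-0.84, 2.19], [0.05, 2.79], [-1.13, 4.28], [0.06, 2.93], [-2.69, 2.69]. Speed limits (rad/s): [2.22, 2.22, 2.79, 3.14, 3.14, 3.14].

## Interface

Orientations are given as [roll, pitch, yaw] about the fixed x, y, z axes, in that order (R = Rz(yaw) Ry(pitch) Rx(roll)).
In Python, from cell import env, ticket, probe_bus, read_camera, camera_info gives the robot as it stands (env), with the cameras as plain functions, the job (ticket) and the readings (probe_bus).
- The arm moves only by the shell command python3 steer.py FILE, which reads ROWS from the file FILE. ROWS is a JSON object whose key "segments" holds a list of rows, 1 to 5 of them, each of 5 numbers: dx, dy, dz in mm, then a turn about the tool's z in rad, then the opening from 0.0 (shut) to 1.0 (fully open); each row is the pose to reach, as a shift and turn from the pose commanded when the command began, along the tool's axes at that moment; what a row does not reach only later rows make up. A row lasts 1/12 s, in which the tool goes at most 41.7 mm and 0.125 rad, less where a joint would pass 70% of its speed; a pose out of reach is approached as far as the arm can. The fingers move at their own pace and stop on an object; the grip force is fixed at half the most. Time passes only in rows, so rows that do not move let the fingers close. It prints the time, the measured TCP pose, the force, the opening and the grip force at its end. Input that does not fit is refused with a message, and nothing moves.
- probe_bus.state(): the state, without advancing time (a new reading comes with each control period).
- read_camera(name): name is "scene" or "top" or "wrist"; returns (picture, depth): 420x560x3 uint8, red, green, blue; 420x560 float32, mm along the optical axis (not along the pixel's ray), 0 where there is no reading.
- camera_info(name): a dict with "vertical_fov" (degrees; the focal length in pixels is half the picture's height over the tangent of half this angle, whatever the lens; pixels are square), "cx", "cy" (the principal point, pixels), "dist_coeffs" ([k1, k2, p1, p2, k3] as OpenCV has them; the pictures are not rectified), "origin" and "attitude" of the camera in the world. Camera axes: x right, y down, z forward; pixel columns grow to the right and rows downward; lengths in mm; the calibration is good to about 2 mm. A picture is of the moment at which its call begins: read the wrist's pose just before it. camera_info takes no time and is no camera call; for the wrist camera it gives the pose at the moment of the call.
- ticket.job_done(): hands the job in; it is judged then, once.
The state is a dict: "t": time; "joints": joint angles; "qvel": joint speeds; "tau": joint torques, N m; "eef_pos": TCP position; "tcp_rot": TCP orientation; "ft_force": force on the tool from outside, world axes, zero at the start; "moment": the same for the moment, N m; "opening": opening from 0.0 (shut) to 1.0 (fully open); "grip_force": force on a finger pad.
Only numpy, scipy, OpenCV 4.12 (cv2) and the standard library are available. Lean on these libraries where they do the work, as an engineer would, in place of code of your own. Each camera call takes 0.05 s, during which the arm holds its last target. There are 200 camera calls.

## Task

Zero one channel of the two-channel kiln thermometer: the channel to zero is the one whose socket carries the tall shorting plug (the other socket has only its flat dust cap). Take the ball stylus out of the wooden tool block, put its ball end through the small hole in front of that socket and, without forcing it, push the recessed zero button under it all the way down to its stop; finish while still gripping the stylus and holding that button down. Leave the other channel's button alone and do not disturb the jar, pot, stone and marker standing about.

Things in the scene. Friction and masses are not known exactly. Their poses are not given: they have to be found in the camera images.
- meter: Two-channel kiln thermometer: grey bench case, fixed, 150 (x) by 216 mm (y), panel facing up 70 mm above the bench. Origin: centre of the underside; -x its front, +y its left channel seen from the robot; turned up to 0.3 rad. Each channel, rear to front: display, round socket, hole over its zero button (54 mm before the socket). Channels 96 mm apart; a 9 mm tall range knob between the holes.
- port_left (a point): Centre of the mouth of the left channel's hole, at panel height. Axes as the meter's. The hole is round, 12 mm in diameter, goes straight down 24 mm and has a thin dark ring round it. At rest the white button's top lies 16 mm below the mouth.
- port_right (a point): The same for the right channel's hole.
- button_left (a joint): How far the left zero button is pressed, m: 0 at rest, 0.006 at its stop. It moves straight down; 10.4 mm across. A spring pushes back with about 2.4 N at the start and 6 N at the stop.
- button_right (a joint): The same for the right zero button.
- shorting_plug: Black knurled shorting plug, 20 mm across (25 mm at its foot), 24 mm tall, a brass point on top; screwed onto one of the meter's two sockets (which one differs from run to run) and fixed there. Origin: centre of its underside, 4.5 mm above the panel, 54 mm behind the hole of its channel.
- dust_cap: Flat black dust cap, 25 mm across, 5 mm tall, screwed onto the other socket and fixed there. Origin: centre of its underside, 4.5 mm above the panel.
- tool_block: Wooden tool block, fixed, 64 (x) by 170 (y) by 80 mm high, foot 74 x 180 mm, turned up to 0.35 rad. Origin: centre of the underside, z up. The stylus stands in the hole 58 mm to +y. Also in it, fixed: a burnisher (52 mm from the stylus) and a scraper, wooden handles up, tops 170 mm above the bench; at the -y end two brushes, tops up to 235 mm.
- stylus: Ball stylus, 170 mm long, about 45 g, standing ball down. Origin: lowest point of the ball; z along the tool to the handle. Ball 8 mm, shank 6 mm thick up to 70 mm, brass collar 18 mm across at 70-75 mm, round wooden handle 15 mm thick at 75-170 mm. The collar rests on the block's top, the ball hangs in an 11 mm hole: draw it straight up more than 70 mm to free it.
- stylus_tip (a point): The lowest point of the stylus's ball (same point as the stylus's origin).
- green_jar: Small green glass jar with cap, 37 mm across, 47 mm tall, standing loose. Origin: centre of the underside. Leave it alone.
- small_pot: Small lidded pot, 49 mm across, 46 mm tall, standing loose. Origin: centre of the underside. Leave it alone.
- oil_stone: Dark grey oil stone, 40 x 90 x 25 mm, lying loose. Origin: centre of the underside. Leave it alone.
- marker: White marker pen with black cap, 135 mm long, 16 mm thick, lying loose. Origin: centre of the underside. Leave it alone.

How it is judged (in metres and radians):
On the way:
1. the stylus is drawn out of the tool block, gripped by the robot (z of stylus_tip in the frame of tool_block above 0.085 m and contact force between the fingers and stylus above 2 N), for 0.2 s.
At the end, for the whole second after the job is handed in: Through the last second: the plugged channel's button at least 5 of its 6 mm down, pressed (over 1.5 N) by the gripped stylus with its tip in that hole (within 6 mm of its axis, 16 mm deep), stylus within 15 degrees of upright; other button up; the four loose bystanders within 30 mm of their places (((horizontal distance between shorting_plug and port_left below 0.08 m and (value of joint button_left above 0.005 m and value of joint button_right below 0.001 m and horizontal distance between stylus_tip and port_left below 0.006 m and z of stylus_tip in the frame of port_left below -0.016 m)) or (horizontal distance between shorting_plug and port_right below 0.08 m and (value of joint button_right above 0.005 m and value of joint button_left below 0.001 m and horizontal distance between stylus_tip and port_right below 0.006 m and z of stylus_tip in the frame of port_right below -0.016 m))) and contact force between the fingers and stylus above 2 N and contact force between stylus and meter above 1.5 N and angle between stylus's own z axis and vertical below 0.26 rad and distance of each of green_jar, small_pot, oil_stone, marker from where it was at the start of the episode below 0.03 m); the arm keeps its last pose, push and grip.
It fails at once if the other channel's button is pressed (by more than 2 mm) ((horizontal distance between shorting_plug and port_left below 0.08 m and value of joint button_right above 0.002 m) or (horizontal distance between shorting_plug and port_right below 0.08 m and value of joint button_left above 0.002 m)).
It fails at once if the stylus is forced against the thermometer with more than 35 N (contact force between stylus and meter above 35 N).
It fails at once if the jar, pot, stone or marker is disturbed (moved more than 30 mm) (distance of any of green_jar, small_pot, oil_stone, marker from where it was at the start of the episode above 0.03 m).
It also fails if it takes over 51 s, if anything falls off the work surface, if the arm or the gripper's body presses on something with over 40 N, if the wrist force passes 120 N, or if a joint passes its speed limit or range.

## Working session

There is one attempt and no reset: what is moved stays moved. The work goes in short steps, Python scripts to look and compute and a shell command to move; the robot and the scene stay as the last step left them, time stands still between calls to the robot, and variables do not carry over. Pictures are saved under pics/ and viewed, at most 10 in all, crops included, and the job is handed in when it is done.

```bash
ls; mkdir -p pics; cat > h.py <<'E'
import numpy as np, cv2
from cell import env, ticket, probe_bus, read_camera, camera_info
from scipy.spatial.transform import Rotation as R
def K(i):
    f=210/np.tan(np.radians(i["vertical_fov"])/2)
    return np.array([[f,0,i["cx"]],[0,f,i["cy"]],[0,0,1.]]),np.array(i["dist_coeffs"],float)
def rot(i):
    a=np.array(i["attitude"],float)
    return a if a.shape==(3,3) else R.from_euler("xyz",a).as_matrix()
def shot(n,f):
    i=camera_info(n); p,d=read_camera(n)
    cv2.imwrite(f"pics/{f}.png",p[:,:,::-1]); np.savez(f"pics/{f}.npz",p=p,d=d,info=np.array(i,dtype=object)); return p,d,i
def load(f):
    z=np.load(f"pics/{f}.npz",allow_pickle=True); return z["p"],z["d"],z["info"].item()
def rays(i,uv):
    k,dc=K(i); q=cv2.undistortPoints(np.array(uv,float).reshape(-1,1,2),k,dc)[:,0]
    return np.c_[q,np.ones(len(q))]@rot(i).T
def onz(i,uv,z):
    r=rays(i,uv); o=np.array(i["origin"]); return o+r*((z-o[2])/r[:,2])[:,None]
def pts(i,d):
    v,u=np.mgrid[:420,:560]; r=rays(i,np.c_[u.ravel(),v.ravel()]); return (np.array(i["origin"])+r*d.reshape(-1,1)).reshape(420,560,3)
E
python3 - <<'E'
from h import *
for n in("top","scene","wrist"):
    p,d,i=shot(n,n+"0"); print(i)
print(probe_bus.state())
E
```

```text
cell.py
pics
steer.py
{'vertical_fov': 55.45207970964158, 'cx': 278.6895695522832, 'cy': 202.27466120282068, 'dist_coeffs': array([0.02213673, 0.        , 0.        , 0.        , 0.        ]), 'origin': array([ 264.85935569,  -18.85858198, 1198.36346513]), 'attitude': array([-2.96159945, -0.02248078, -1.55820582])}
{'vertical_fov': 54.83738508911405, 'cx': 283.09364297928994, 'cy': 211.76626707417134, 'dist_coeffs': array([-0.07758157,  0.        ,  0.        ,  0.        ,  0.        ]), 'origin': array([-133.94414091, -578.68845733,  796.94299329]), 'attitude': array([-2.29711835, -0.01383001, -0.81712581])}
{'vertical_fov': 61.13106842969236, 'cx': 281.3598589710933, 'cy': 209.274940816171, 'dist_coeffs': array([-0.08527032,  0.        ,  0.        ,  0.        ,  0.        ]), 'origin': array([150.14758822, 611.14011119, 385.31564282]), 'attitude': array([2.89544658e+00, 1.29860524e-03, 1.22198977e+00])}
{'t': 0.15, 'joints': array([ 1.11741800e+00,  4.91414662e-01,  1.55930098e+00, -1.08550674e-05,
        1.09173206e+00, -1.05568054e-01]), 'qvel': array([-0.00035888, -0.00254733, -0.00167651,  0.000624  , -0.00186657,
       -0.00036182]), 'tau': array([ 1.56354145e-03, -6.12895131e+01, -2.58278382e+01,  6.92780013e-02,
        4.73606132e-02, -1.04518397e-04]), 'eef_pos': array([212.90732548, 587.42521999, 214.20291201]), 'tcp_rot': array([-3.14074135e+00, -8.05230484e-05,  2.79378735e+00]), 'ft_force': array([ 0.37286653,  0.49133414, -0.47714602]), 'moment': array([-0.03469648,  0.07721024, -0.03860582]), 'grip_force': 0.0, 'opening': 1.0015437109501815}
```

View pics/top0.png

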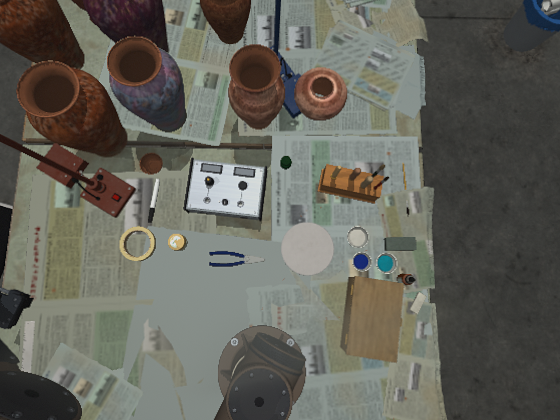

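View pics/scene0.png

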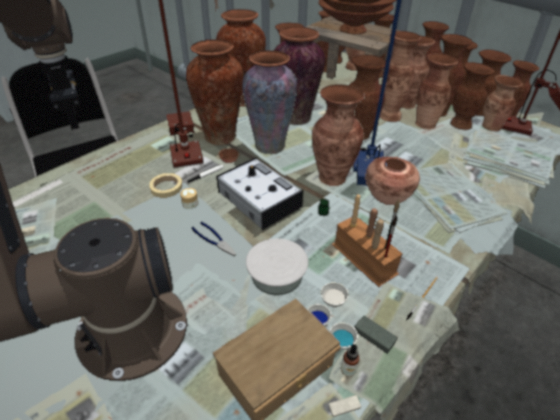

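Top view: meter centred near (228,188), tool block near (351,182) with the stylus at its left end (~(325,170)). The scene view agrees. I'll zoom in on both.

```bash
python3 - <<'E'
from h import *
p,d,i=load("top0")
a=cv2.resize(p[145:230,175:280],None,fx=5.5,fy=5.5,interpolation=cv2.INTER_CUBIC)
b=cv2.resize(p[145:230,305:400],None,fx=4,fy=4,interpolation=cv2.INTER_CUBIC)
a=a[:,:420]if 0 else a
q,_,_=load("scene0")
s=cv2.resize(q[150:235,210:310],(400,340),interpolation=cv2.INTER_CUBIC);s2=cv2.resize(q[185:285,325:410],(400,340))
c=np.zeros((600,800,3),np.uint8)
a=cv2.resize(a,(400,300));c[:300,:400]=a;c[:300,400:]=cv2.resize(b,(400,300));c[300:,:400]=s[:300];c[300:,400:]=s2[:300]
cv2.imwrite("pics/z1.png",c[:,:,::-1])
P=pts(i,d)
# panel: bright, height ~70
hsv=cv2.cvtColor(p,cv2.COLOR_RGB2HSV)
m=(hsv[...,1]<40)&(hsv[...,2]>150);m[:150]=0;m[225:]=0;m[:,:180]=0;m[:,272:]=0
m=cv2.morphologyEx(m.astype(np.uint8),cv2.MORPH_CLOSE,np.ones((5,5)))
c=max(cv2.findContours(m,0,2)[0],key=cv2.contourArea);r=cv2.minAreaRect(c);print(r)
w=onz(i,cv2.boxPoints(r),70);print(w,np.median(P[m>0],0))
print(np.linalg.norm(np.diff(w,axis=0),axis=1))
t=P[140:215,305:400];h=t[...,2]
print("block top", np.median(t[(h>70)&(h<90)],0))
for y in range(0,75,3): print(" ".join("%3d"%v for v in h[y,::3]))
E
```

```text
((223.1341552734375, 189.2926788330078), (75.42474365234375, 53.11756896972656), 6.340191841125488)
[[439.28858913 230.60855452  70.        ]
 [594.93411349 222.20257063  70.        ]
 [574.11634541   3.80971527  70.        ]
 [418.71315832  17.48315522  70.        ]] [502.77581435 112.66423826  68.94721405]
[155.87235104 219.38281323 156.00356893]
block top [ 532.31722849 -244.49898158   79.15829064]
  2  -1   1   0   2   0   5   2   0   2   1   0   3   2   1   4   0   4  -1   2   5   4   0   4   3   0   2   0  -1   4   0  -3
  2   1   6  -2   5   0   0   4   2   0   1   0   2   5   3   0   4   1   0   4   3   5   5   3   4   4   4   5 1198   1   1   0
  0   3   2   1   0   5   4  -1   1   1   2  -2   0   0   5   2   4  -1   2   2   1   0   3   5   0   0   0  -4  -1   1   1   1
  1   5  -2   2   0  -2   0  -5  -2   4   3   5  -3   4   1   5   0   4   0   1  -4   0   0   3   5  -2   0  -4   5   0   2  -1
 -1   0   5   0   0  -4  -2  -2   0   2   0   3   2   8   4  -1   6   4   2   0  -3  -1   2   3   0  -2  -3   1  -1   0   0   1
  3   0   0   4   1   0   0   1   1   2   5   0  -4   
[... 1810 characters left out ...]
20  27  35  41  46  58  67  75   3   5   0   5   2   2   2
  0   3   3  -2   1   1   0   1   1  -1  -2  -2   1   2   5  -3  -1   0   7   7   7   9  19  32   5   4   1   3   7   2   2   5
 -1   4   5   2   0   0   0   2  -3   1   7   4   0   5   1   3   1   0  -2  -3   0   2 1198   6   1   2   0   4   3   3   4   4
  0   2   3   2   0   0   0   0   0   1   0  -1   3   1   5   0   1  -2   2   4   0   1   1   0   0   7   7   2   1 1198   4   2
  0   0   0   1  -1   0  -1   4  -2  -4   1   3   0   3   1   0   0  -2   0   2   0   1   0   1  -2   1   9  -2   3   0   1   2
  2   4   1  -1  -1  -2   4  -1   0   0   2   6   2   2   2   0   0   2   2   2   4  -2   2  -4  -1   3   4   5   2   2   3   5
```

View pics/z1.png

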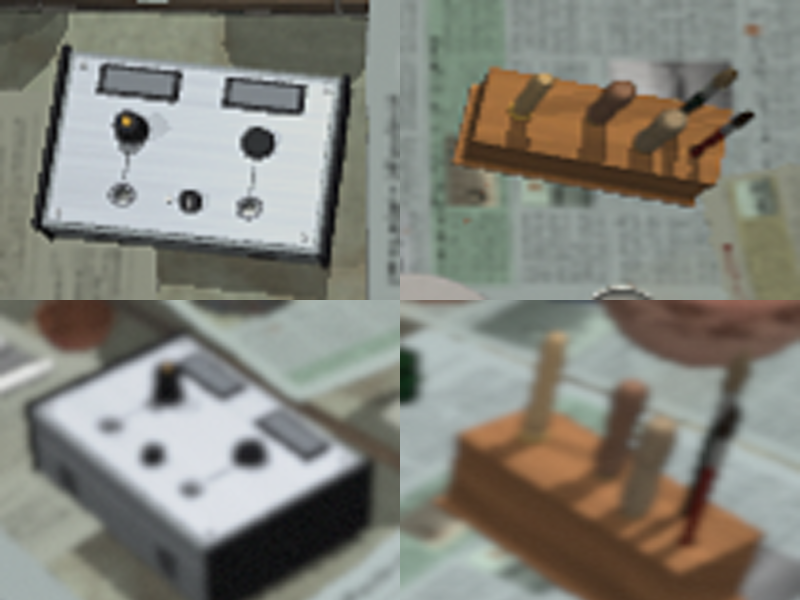

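The tall brass-tipped plug is on the left channel, at crop (130,127), and the flat cap is on the right. The left hole is at crop (122,195), so about top px (207,200). The stylus is at the block's left end: its top is at about top px (339,168) and its collar at about (333.5,175.6).

```bash
python3 - <<'E'
from h import *
p,d,i=load("top0")
P=pts(i,d)
print("sty top",onz(i,[[339.5,167]],169),"collar",onz(i,[[333.5,175.6]],76))
t=P[140:215,305:400].reshape(-1,3);b=t[(t[:,2]>70)&(t[:,2]<90)]
r=cv2.minAreaRect(b[:,:2].astype(np.float32));print("block",r,cv2.boxPoints(r))
s=t[(t[:,2]>90)&(t[:,2]<176)]; s=s[s[:,1]>-222]; 
print(len(s)); [print(np.median(s[(s[:,2]>z)&(s[:,2]<z+16)],0)) for z in (95,111,127,143,159)]
print("hole",onz(i,[[207,200.3],[240.3,204]],70),"plug",onz(i,[[209.1,181]],98.5))
print("jar",onz(i,[[286,161]],47),"plate etc", )
st=probe_bus.state();print(st["eef_pos"],R.from_euler("xyz",st["tcp_rot"]).as_matrix())
E
```

```text
sty top [[ 550.9060066  -200.79818086  169.        ]] collar [[ 550.67742502 -199.43094806   76.        ]]
block ((537.2196655273438, -253.98068237304688), (170.35855102539062, 66.10419464111328), 78.37510681152344) [[ 487.68164 -330.75262]
 [ 552.4299  -344.07288]
 [ 586.7577  -177.20874]
 [ 522.00946 -163.88849]]
55
[ 543.58779634 -192.48320668  103.94757718]
[ 543.00849835 -193.12687253  119.47869237]
[ 543.76395811 -194.48709786  135.66087568]
[ 543.08378091 -192.86207256  153.63053581]
[ 544.15296332 -194.69151426  169.86586839]
hole [[472.85320715 163.48728681  70.        ]
 [463.682345    68.18203149  70.        ]] plug [[522.88979721 155.4551538   98.5       ]]
jar [[600.36622846 -62.3629986   47.        ]] plate etc
[212.90732548 587.42521999 214.20291201] [[-9.40123004e-01  3.40835155e-01 -3.65855676e-04]
 [ 3.40835342e-01  9.40122690e-01 -7.72884399e-04]
 [ 8.05230483e-05 -8.51302947e-04 -9.99999634e-01]]
```

```bash
cat > go.py <<'E'
import sys
from h import *
x,y,z,ya=map(float,sys.argv[1:5])
s=probe_bus.state();M=R.from_euler("xyz",s["tcp_rot"]).as_matrix()
d=M.T@(np.array([x,y,z])-s["eef_pos"]);a=np.degrees(np.arctan2(M[1,1],M[0,1]))
t=-np.radians((ya-a+180)%360-180)
print("t",round(s["t"],2),"tool shift",d.round(1),"dist",round(np.linalg.norm(d),1),"turn",round(t,3),"F",s["ft_force"].round(1),"op",round(s["opening"],3),"grip",round(s["grip_force"],1))
E
echo '{"segments": [[-35,-37,0,0.12,1],[-70,-75,0,0.24,1],[-105,-112,0,0.36,1],[-140,-150,0,0.48,1],[-140,-150,0,0.5,1]]}' > path.dat && python3 steer.py path.dat; python3 go.py 549 -197 220 -11.6
```

```text
t: 0.57
eef_pos: [293.7, 396.8, 214.5]
tcp_rot: [-3.141, 0.0, 2.287]
ft_force: [1.3, 0.4, -0.7]
opening: 1.001
grip_force: 0.0
t 0.57 tool shift [-615.6 -197.2   -5.4] dist 646.4 turn 0.919 F [ 1.3  0.4 -0.7] op 1.001 grip 0.0
```

```bash
echo '{"segments": [[-38,-12,0,0.1,1],[-76,-24,0,0.2,1],[-114,-37,-2,0.3,1],[-152,-49,-4,0.4,1],[-190,-61,-5,0.5,1]]}' > path.dat && python3 steer.py path.dat; python3 go.py 549 -197 220 -11.6
```

```text
t: 0.98
eef_pos: [373.7, 214.2, 219.9]
tcp_rot: [3.141, -0.0, 1.789]
ft_force: [0.5, 0.1, 0.3]
opening: 0.997
grip_force: 0.0
t 0.98 tool shift [-4.394e+02  8.200e+01 -2.000e-01] dist 447.0 turn 0.421 F [0.5 0.1 0.3] op 0.997 grip 0.0
```

```bash
python3 - <<'E'
from h import *
p,d,i=shot("wrist","w1")
k,dc=K(i);M=rot(i);rv=cv2.Rodrigues(M.T)[0];tv=-M.T@np.array(i["origin"])
print(cv2.projectPoints(np.array([[473,163,70.],[464,68,70]]),rv,tv,k,dc)[0].round(0).tolist(),i["origin"])
E
```

```text
[[[368.0, 268.0]], [[334.0, 348.0]]] [360.25570234 281.20547332 391.06349972]
```

```bash
echo '{"segments": [[-40,7,0,0.1,1],[-80,15,0,0.2,1],[-120,22,0,0.3,1],[-160,30,0,0.4,1],[-200,37,0,0.42,1]]}' > path.dat && python3 steer.py path.dat; python3 go.py 549 -197 220 -11.6
```

```text
t: 1.45
eef_pos: [454.2, 27.2, 219.7]
tcp_rot: [3.141, -0.0, 1.368]
ft_force: [1.2, 1.4, 0.0]
opening: 0.998
grip_force: 0.0
t 1.45 tool shift [-200.6  138.    -0.3] dist 243.5 turn -0.0 F [1.2 1.4 0. ] op 0.998 grip 0.0
```

```bash
echo '{"segments": [[-30,27,0,0,1],[-60,54,0,0,1],[-85,81,0,0,1],[-110,108,0,0,1],[-130,138,0,0,1]]}' > path.dat && python3 steer.py path.dat; echo '{"segments": [[0,0,0,0,1]]}' > path.dat && python3 steer.py path.dat >/dev/null; python3 go.py 549 -197 220 -11.6; python3 - <<'E'
from h import *
p,d,i=shot("wrist","w2")
k,dc=K(i);M=rot(i);rv=cv2.Rodrigues(M.T)[0];tv=-M.T@np.array(i["origin"])
print(cv2.projectPoints(np.array([[549,-197,170.],[549,-197,80]]),rv,tv,k,dc)[0].round(0).tolist(),i["origin"])
q=load("w1")[0];cv2.imwrite("pics/w12.png",np.hstack([p[:,80:480],q[:,160:560]])[:,:,::-1])
E
```

```text
t: 1.87
eef_pos: [564.0, -127.5, 219.5]
tcp_rot: [-3.141, -0.0, 1.373]
ft_force: [0.5, 0.3, 0.2]
opening: 1.002
grip_force: 0.0
t 1.95 tool shift [-69.6  -4.1  -1.1] dist 69.7 turn 0.003 F [-1.4  0.6 -0.7] op 0.999 grip 0.0
[[[274.0, 324.0]], [[276.0, 271.0]]] [581.52686686 -62.20447276 390.02129778]
```

View pics/w12.png

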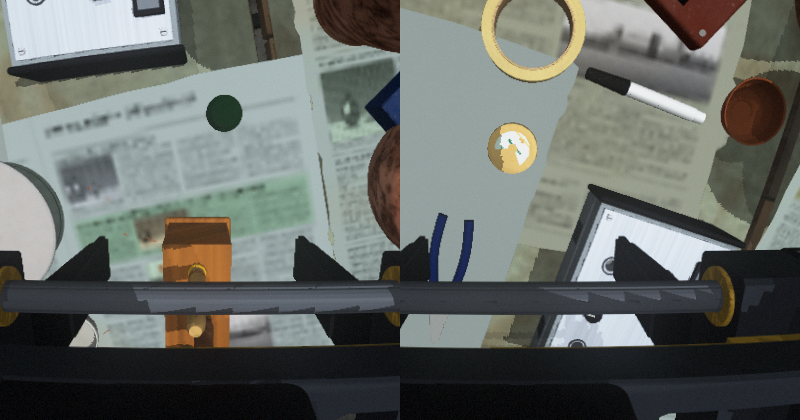

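Left crop: stylus handle top at wrist px (276,330) and brass collar at (278,270), close to the predicted positions. Right crop: the left-channel hole is at w1 px (368,264), predicted (368,268).

```bash
python3 - <<'E'
from h import *
p,d,i=load("w2")
print("top",onz(i,[[275.5,331]],170),"collar",onz(i,[[278,269]],84))
hsv=cv2.cvtColor(p,cv2.COLOR_RGB2HSV);print(d[331,275],d[269,278])
p,d,i=load("w1")
g=p[235:295,340:400]; cv2.imwrite("pics/hole.png",cv2.resize(g,(480,480),interpolation=cv2.INTER_CUBIC)[:,:,::-1])
print("hole",onz(i,[[368,264]],70))
E
python3 go.py 550 -198 220 -11.6
```

```text
top [[ 548.90557897 -202.81960971  170.        ]] collar [[ 551.9344283  -193.51061814   84.        ]]
236.47871 320.70667
hole [[472.08201017 166.74674529  70.        ]]
t 2.0 tool shift [-72.1  -0.6  -1.4] dist 72.1 turn 0.003 F [-0.8 -0.5  0.4] op 0.998 grip 0.0
```

View pics/hole.png

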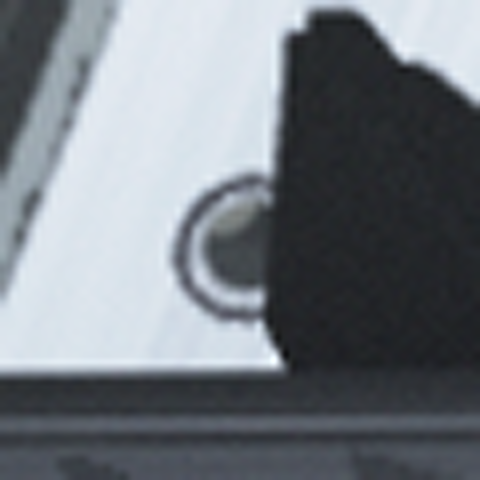

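The ring centre in the hole crop is at about (247,247), so w1 px (370.4,265.4). The right part is hidden by a finger. Next I'll go to the stylus.

```bash
echo '{"segments": [[-30,0,0,0,1],[-60,0,0,0,1],[-72,0,0,0,1],[-72,0,20,0,1],[-72,0,50,0,1]]}' > path.dat && python3 steer.py path.dat; echo '{"segments": [[0,0,25,0,1],[0,0,45,0,1],[0,0,49,0,1],[0,0,49,0,0.5],[0,0,49,0,0]]}' > path.dat && python3 steer.py path.dat; echo '{"segments": [[0,0,0,0,0],[0,0,0,0,0],[0,0,0,0,0],[0,0,0,0,0],[0,0,0,0,0]]}' > path.dat && python3 steer.py path.dat;python3 go.py 550 -198 220 -11.6; python3 -c "
from h import *
p,d,i=load('w1');print(onz(i,[[370.4,265.4]],70))"
```

```text
t: 2.42
eef_pos: [550.1, -196.4, 171.3]
tcp_rot: [3.137, 0.001, 1.373]
ft_force: [1.4, 0.7, -0.1]
opening: 1.001
grip_force: 0.0
t: 2.83
eef_pos: [549.9, -195.6, 121.5]
tcp_rot: [3.141, 0.0, 1.374]
ft_force: [0.1, 0.2, -0.2]
opening: 0.91
grip_force: 0.0
t: 3.25
eef_pos: [549.7, -196.0, 121.0]
tcp_rot: [3.141, 0.0, 1.374]
ft_force: [-0.2, -0.4, -0.8]
opening: 0.567
grip_force: 0.0
t 3.25 tool shift [ -1.9   0.8 -99. ] dist 99.0 turn 0.005 F [-0.2 -0.4 -0.8] op 0.567 grip 0.0
[[474.81446332 165.82295153  70.        ]]
```

```bash
echo '{"segments": [[0,0,0,0,0],[0,0,0,0,0],[0,0,0,0,0],[0,0,0,0,0],[0,0,0,0,0]]}' > path.dat && python3 steer.py path.dat; echo '{"segments": [[0,0,0,0,0],[0,0,0,0,0],[0,0,0,0,0],[0,0,0,0,0],[0,0,0,0,0]]}' > path.dat && python3 steer.py path.dat
```

```text
t: 3.67
eef_pos: [549.6, -195.9, 120.5]
tcp_rot: [-3.141, -0.0, 1.374]
ft_force: [0.3, -0.1, 0.6]
opening: 0.211
grip_force: 0.0
t: 4.08
eef_pos: [549.6, -195.9, 120.6]
tcp_rot: [-3.142, -0.0, 1.374]
ft_force: [0.3, -0.5, -1.0]
opening: 0.15
grip_force: 30.0
```

```bash
echo '{"segments": [[0,0,-8,0,0],[0,0,-20,0,0],[0,0,-32,0,0],[0,0,-44,0,0],[0,0,-56,0,0]]}' > path.dat && python3 steer.py path.dat; echo '{"segments": [[0,0,-15,0,0],[0,0,-32,0,0],[0,0,-48,0,0],[0,0,-60,0,0],[0,0,-65,0,0]]}' > path.dat && python3 steer.py path.dat; python3 go.py 474 165 241 -11.6
```

```text
t: 4.5
eef_pos: [549.6, -195.9, 177.8]
tcp_rot: [3.141, -0.0, 1.374]
ft_force: [0.4, -0.3, -0.9]
opening: 0.151
grip_force: 30.0
t: 4.92
eef_pos: [550.0, -196.1, 244.0]
tcp_rot: [3.139, 0.001, 1.374]
ft_force: [1.0, 0.1, -0.9]
opening: 0.151
grip_force: 30.0
t 4.92 tool shift [ 339.2 -145.2    2.4] dist 369.0 turn 0.006 F [ 1.   0.1 -0.9] op 0.151 grip 30.0
```

```bash
echo '{"segments": [[30,-13,0,0,0],[68,-29,0,0,0],[106,-45,0,0,0],[144,-61,0,0,0],[182,-78,0,0,0]]}' > path.dat && python3 steer.py path.dat; echo '{"segments": [[38,-16,0,0,0],[76,-32,0,0,0],[110,-47,0,0,0],[140,-60,0,0,0],[157,-67,0,0,0]]}' > path.dat && python3 steer.py path.dat; echo '{"segments": [[0,0,10,0,0],[0,0,25,0,0],[0,0,33,0,0],[0,0,33,0,0]]}' > path.dat && python3 steer.py path.dat; python3 go.py 474 165 210 -11.6; python3 - <<'E'
from h import *
s=probe_bus.state();print(s["eef_pos"])
tip=np.r_[s["eef_pos"][:2],s["eef_pos"][2]-111]
c=[]
for n in("wrist","top","scene"):
    p,d,i=shot(n,n+"3");k,dc=K(i);M=rot(i);rv=cv2.Rodrigues(M.T)[0];tv=-M.T@np.array(i["origin"])
    u=cv2.projectPoints(np.array([tip,[474,165,70.]]),rv,tv,k,dc)[0][:,0];print(n,u.round(1).tolist(),i["origin"])
    h=30 if n!="wrist" else 70
    x,y=np.clip(u.mean(0),h,[559-h,419-h]).astype(int);print(x-h,y-h)
    c.append(cv2.resize(p[y-h:y+h,x-h:x+h],(260,260) if n!="wrist" else (280,280),interpolation=cv2.INTER_CUBIC))
o=np.zeros((280,800,3),np.uint8);o[:,:280]=c[0];o[:260,280:540]=c[1];o[:260,540:]=c[2]
cv2.imwrite("pics/z3.png",o[:,:,::-1])
E
```

```text
t: 5.33
eef_pos: [507.9, -0.6, 241.6]
tcp_rot: [-3.141, -0.0, 1.373]
ft_force: [0.0, 0.3, -0.7]
opening: 0.15
grip_force: 30.0
t: 5.75
eef_pos: [472.5, 167.7, 241.7]
tcp_rot: [-3.141, -0.0, 1.376]
ft_force: [0.7, -0.8, -0.4]
opening: 0.147
grip_force: 30.0
t: 6.08
eef_pos: [473.0, 164.1, 206.8]
tcp_rot: [-3.139, 0.001, 1.373]
ft_force: [0.1, 0.3, -0.3]
opening: 0.145
grip_force: 30.0
t 6.08 tool shift [ 1.1  0.8 -3.2] dist 3.4 turn 0.005 F [ 0.1  0.3 -0.3] op 0.145 grip 30.0
[473.04393935 164.10707223 206.82725301]
wrist [[280.4, 206.4], [281.5, 198.3]] [488.36255073 231.51627638 377.89275229]
210 132
top [[205.4, 198.5], [206.5, 199.9]] [ 264.85935569  -18.85858198 1198.36346513]
175 169
scene [[236.4, 174.4], [236.9, 181.2]] [-133.94414091 -578.68845733  796.94299329]
206 147
```

View pics/z3.png

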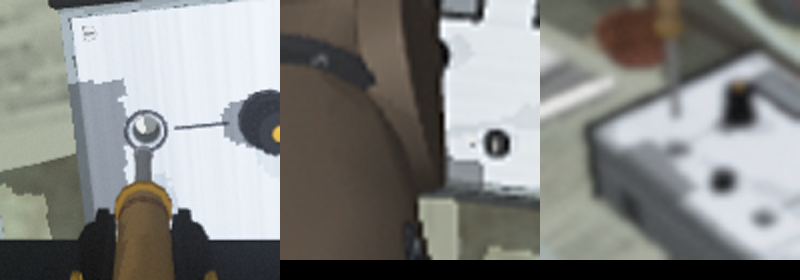

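The wrist view shows the ring at crop (146,130), i.e. px ~(283,197), with the stylus ball overlapping its near edge. I'll enlarge this for a precise alignment.

```bash
python3 - <<'E'
from h import *
p,d,i=load("wrist3")
g=p[180:240,245:325]
cv2.imwrite("pics/z4.png",cv2.resize(g,(800,600),interpolation=cv2.INTER_CUBIC)[:,:,::-1])
print(onz(i,[[282.5,196.5]],70))
E
```

```text
[[475.22134437 166.46421816  70.        ]]
```

View pics/z4.png

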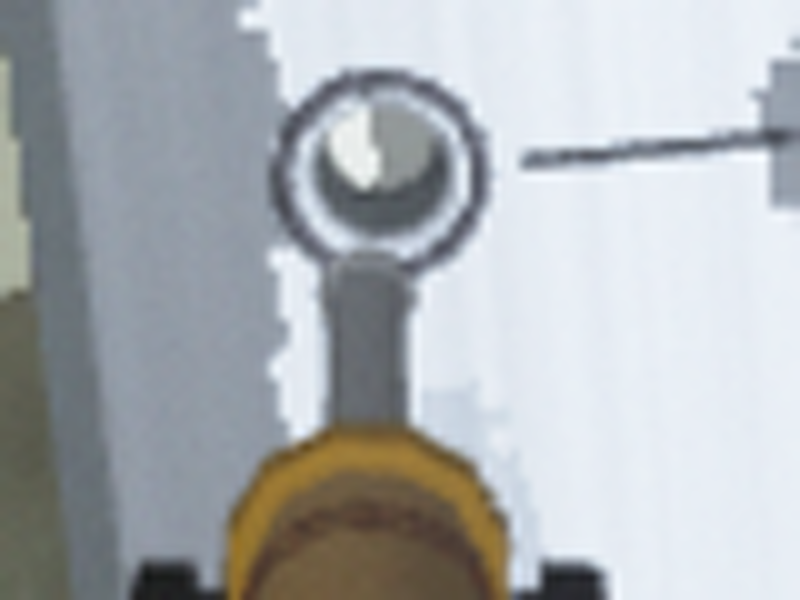

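Hole mouth at crop (382,169), i.e. px (282.7,196.5). Ball centre at about crop (367,296), i.e. px (281.2,209.1), upright and directly in front of the hole.

```bash
python3 - <<'E'
from h import *
p,d,i=load("wrist3")
H=onz(i,[[282.7,196.5]],70)[0];B=onz(i,[[281.2,209.1]],99.8)[0];S=onz(i,[[281.3,218]],115)[0];print(H,B,S)
s=probe_bus.state();M=R.from_euler("xyz",s["tcp_rot"]).as_matrix();print("tool shift",M.T@(H-B),"eef",s["eef_pos"])
E
```

```text
[475.39495392 166.42943623  70.        ] [473.4235257  162.77635505  99.8       ] [472.92509896 159.61085972 115.        ]
tool shift [ 3.96717835  1.21211378 29.80039945] eef [474.08002271 164.33257624 208.87968198]
```

```bash
echo '{"segments": [[2,0.6,0,0,0],[4,1.2,6,0,0],[4,1.2,14,0,0],[4,1.2,18,0,0],[4,1.2,18,0,0]]}' > path.dat && python3 steer.py path.dat; echo '{"segments": [[0,0,0,0,0],[0,0,0,0,0]]}' > path.dat && python3 steer.py path.dat | sed -n 2p; python3 - <<'E'
from h import *
p,d,i=shot("wrist","wrist5");s=probe_bus.state();print(s["eef_pos"],i["origin"])
g=p[165:240,232:332]
cv2.imwrite("pics/z5.png",cv2.resize(g,(800,600),interpolation=cv2.INTER_CUBIC)[:,:,::-1])
E
```

```text
t: 6.65
eef_pos: [475.2, 168.5, 189.4]
tcp_rot: [-3.14, 0.001, 1.374]
ft_force: [0.2, 0.2, 0.6]
opening: 0.148
grip_force: 30.0
eef_pos: [475.7, 168.6, 190.7]
[475.79114589 168.6120764  190.77014684] [490.48456173 235.8795259  361.84372027]
```

View pics/z5.png

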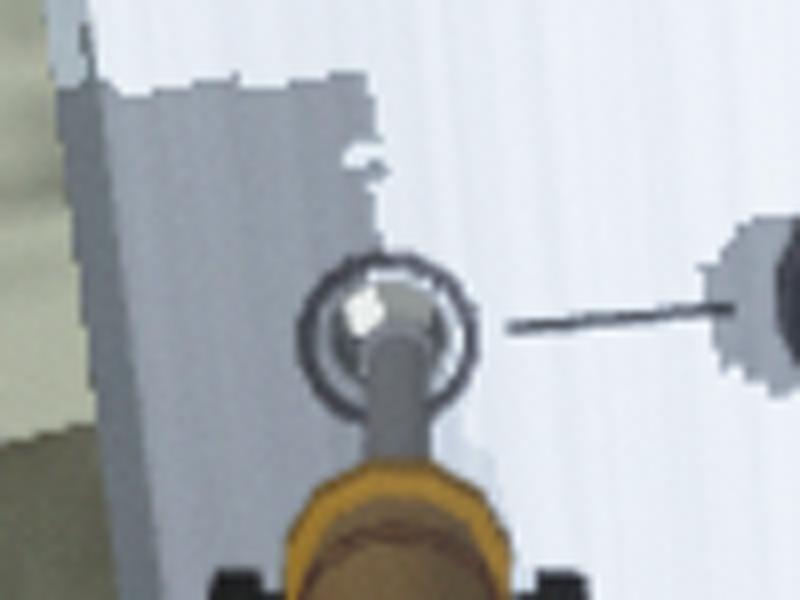

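Ring centre at crop (389,337), ball centre at about crop (399,369).

```bash
python3 - <<'E'
from h import *
p,d,i=load("wrist5")
f=lambda x,y:[[232+x/8-.5,165+y/8-.5]]
H=onz(i,f(389,337),70)[0];B=onz(i,f(399,369),84)[0];print(H,B)
s=probe_bus.state();M=R.from_euler("xyz",s["tcp_rot"]).as_matrix();print("tool shift",M.T@(H-B))
E
```

```text
[475.32599031 166.27729131  70.        ] [476.38576743 166.16247559  84.        ]
tool shift [-0.09726042 -1.0649086  13.99974358]
```

```bash
echo '{"segments": [[0,-1,0,0,0],[0,-1,4,0,0],[0,-1,8,0,0],[0,-1,12,0,0],[0,-1,15,0,0]]}' > path.dat && python3 steer.py path.dat; echo '{"segments": [[0,0,2,0,0],[0,0,4,0,0],[0,0,6,0,0],[0,0,8,0,0],[0,0,8,0,0]]}' > path.dat && python3 steer.py path.dat
```

```text
t: 7.28
eef_pos: [474.5, 168.8, 175.0]
tcp_rot: [-3.141, 0.0, 1.374]
ft_force: [0.4, -0.3, 0.4]
opening: 0.152
grip_force: 30.0
t: 7.7
eef_pos: [474.6, 168.8, 167.3]
tcp_rot: [-3.141, 0.0, 1.374]
ft_force: [-0.4, 0.7, -0.4]
opening: 0.15
grip_force: 30.0
```

```bash
echo '{"segments": [[0,0,0.7,0,0],[0,0,1.4,0,0],[0,0,2.2,0,0],[0,0,3,0,0],[0,0,3,0,0]]}' > path.dat && python3 steer.py path.dat|sed -n '2p;4p'; echo '{"segments": [[0,0,0.5,0,0],[0,0,1,0,0],[0,0,1.5,0,0],[0,0,2,0,0],[0,0,2,0,0]]}' > path.dat && python3 steer.py path.dat|sed -n '2p;4p';echo '{"segments": [[0,0,0.5,0,0],[0,0,1,0,0],[0,0,1.5,0,0],[0,0,2,0,0],[0,0,2,0,0]]}' > path.dat && python3 steer.py path.dat|sed -n '2p;4p'
```

```text
eef_pos: [474.7, 168.8, 164.5]
ft_force: [0.2, 0.3, -0.6]
eef_pos: [474.8, 168.8, 162.7]
ft_force: [-1.0, -0.8, 2.2]
eef_pos: [474.8, 168.8, 160.6]
ft_force: [-1.2, -0.4, 4.2]
```

```bash
echo '{"segments": [[0,0,0.5,0,0],[0,0,1,0,0],[0,0,1.5,0,0],[0,0,1.5,0,0],[0,0,1.5,0,0]]}' > path.dat && python3 steer.py path.dat|sed -n '2p;4p';echo '{"segments": [[0,0,0.5,0,0],[0,0,1,0,0],[0,0,1,0,0],[0,0,1,0,0]]}' > path.dat && python3 steer.py path.dat|sed -n '2p;4p';echo '{"segments": [[0,0,0.4,0,0],[0,0,0.8,0,0],[0,0,0.8,0,0],[0,0,0.8,0,0]]}' > path.dat && python3 steer.py path.dat|sed -n '2p;4p'
```

```text
eef_pos: [474.8, 168.8, 159.2]
ft_force: [-1.2, -0.0, 5.5]
eef_pos: [474.8, 168.8, 158.2]
ft_force: [-0.0, -0.5, 4.9]
eef_pos: [474.9, 168.8, 157.7]
ft_force: [-0.0, -0.5, 8.9]
```

```bash
echo '{"segments": [[0,0,0.3,0,0],[0,0,0.3,0,0],[0,0,0.3,0,0]]}' > path.dat && python3 steer.py path.dat|sed -n '2p;4p';echo '{"segments": [[0,0,0.2,0,0],[0,0,0.2,0,0],[0,0,0.2,0,0]]}' > path.dat && python3 steer.py path.dat
```

```text
eef_pos: [475.0, 168.8, 157.6]
ft_force: [-1.8, -1.0, 11.7]
t: 10.53
eef_pos: [475.0, 168.9, 157.5]
tcp_rot: [3.141, -0.001, 1.374]
ft_force: [-1.5, -0.2, 12.8]
opening: 0.151
grip_force: 30.0
```

```bash
echo '{"segments": [[0,0,0,0,0],[0,0,0,0,0],[0,0,0,0,0],[0,0,0,0,0],[0,0,0,0,0]]}' > path.dat && python3 steer.py path.dat|sed -n '2p;4p'; python3 -c "
from cell import env, ticket, probe_bus, read_camera, camera_info
print(ticket.job_done())"
```

```text
eef_pos: [475.0, 168.9, 157.6]
ft_force: [-1.7, -0.5, 13.0]
the job is handed in; nothing more can be done
None
```

I handed the job in at about 11 s with the gripped stylus holding the left channel's button (the one with the shorting plug) down. About 6.5 mm of travel and a steady 13 N push indicate it is at its stop, but no verdict came back.

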